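# Turn the line-status plate over against the turning stop

### The arm

A 6-joint arm with a two-finger parallel gripper is mounted at the origin on a cart in front of the work surface, level with it; the furniture and walls round the work are solid. World frame = base frame: x ahead of the robot, y to its left, z up, the work surface at z = 0. Lengths are in m, angles in rad, forces in N, time in s.
With the tool pointing down it reaches from about 0.35 to 0.925 m from the base axis. Payload 6.4 kg.
Tool frame: the origin (TCP) lies where the fingers leave the gripper's body, on its centre line; the fingertips stand 73 mm ahead of it and the grasp point (between the pads) lies 54 mm ahead of it; x points along the fingers, y is the direction in which the jaws open and shut, and the axes are right-handed (so a half turn about x gives the same grasp; the last joint's range is limited). The gripper opens to 85 mm and grips with 20 to 120 N. Pads are 22 mm wide; open, the fingers measure 114 mm over their backs; the gripper's body (76 mm by 85 mm) begins 54 mm behind the grasp point. The pads swing forward as they close: fully open they stand 13 mm farther back than shut.
Start: joints at [-1.487, 0.245, 1.558, -0, 1.339, -0.174], TCP at [0.166, -0.629, 0.304] pointing down, gripper open.
Joint ranges: [-3.13, 3.13], [-1.02, 2.26], [0.13, 2.54], [-0.95, 4.09], [0.21, 2.88], [-2.74, 2.74]. Speed limits (rad/s): [2.57, 2.57, 3.14, 3.14, 3.14, 3.14].

### API

Orientations are given as a unit quaternion [w, x, y, z].
In Python, from cell import observe, snapshot, finish_job, cut_out, tip_of gives the robot as it stands.
- The arm moves only by the tool apply_moves, never from a script. Its argument "plan" is a list that holds one entry, the list of rows, each a list of 7 numbers: the turn, a rotation vector about the tool's x, y, z in degrees, then the shift along the tool's x, y, z in mm, then the closure, from 0 (fully open) to 1 (shut). In form: [[[rx, ry, rz, dx, dy, dz, grip], ...]]. A call has 1 to 10 rows; each row shifts and turns the commanded pose from where the row before left it, along the tool's axes as they then stand; what a row does not reach is not made up. A row lasts 1/12 s, in which the tool goes at most 41.7 mm and 7.16 degrees, less where a joint would pass 70% of its speed; a pose out of reach is approached as far as the arm can. A call with a gripper value outside its range is refused whole. The fingers move at their own pace and stop on an object; "squeeze" is the grip in N (left out, the last holds). Time passes only in rows, so rows that do not move let the fingers close. It gives the time, the measured TCP pose, the force and the opening at its end, in the units of the state.
- observe(): the state, without advancing time (a new reading comes with each control period).
- snapshot(name): name is "scene" or "top" or "wrist"; returns a dict with "img" (384x512x3 uint8, red, green, blue), "depth" (384x512 float32, m along the optical axis (not along the pixel's ray), 0 where there is no reading), "fx", "fy", "cx", "cy" (pixels), "pose" (4x4, takes a point from camera to world coordinates). Camera axes: x right, y up, looking along -z (the intrinsics and any distortion apply to the point x, -y, -z); pixel columns grow to the right and rows downward; lengths in m; the calibration is good to about 2 mm. A picture is of the moment at which its call begins.
- finish_job(): hands the job in, once; it reports no verdict.
Trained networks look in a picture, given as the dict that the camera call returned (one of the last four; its "shot" number tells which), for a name from the list of things; names that differ only in an ending like _2 or _b are one class to them, and where a whole thing is asked for, a point or a joint stands for the part that bears it (a point fixed in the world has none). Each returns a list of dicts, best first, with "conf" (0 to 1); they miss things now and then, are a little off and sometimes report something else, mostly with a low value. They report only what shows in the picture. A call takes as long as a camera call.
- cut_out(label, picture): "mask" (384x512 bool, what is visible of it) and "xy" ([column, row] in pixels, amid what is visible of it).
- tip_of(label, picture): "xy" ([column, row] in pixels: a listed point, or the origin of a listed thing).
The state is a dict: "time_s": time; "qpos": joint angles; "joint_velocities": joint speeds; "joint_torque": joint torques, N m; "position": TCP position; "eef_rot": TCP orientation; "ft_force": force on the tool from outside, world axes, zero at the start; "ft_torque": the same for the moment, N m; "grip_width": opening from 0.0 (shut) to 1.0 (fully open).
Only numpy, scipy, OpenCV 4.12 (cv2) and the standard library are available. Lean on these libraries where they do the work, as an engineer would, in place of code of your own. Each camera call takes 0.05 s, during which the arm holds its last target.

### The job

The line has been cleared, so turn the status plate on the mat from red to green without picking it up: push it with the fingertips against the sloping steel stop until it tips up and leans on the stop, then reach behind its upper edge and push it back over. Leave it lying flat on the mat just in front of the stop, green face up. Never lift the plate clear of the mat, and leave the bottles, tape, cap and spanner where they are.

Things in the scene. Friction and masses are not known exactly. Their poses are not given: they have to be found in the camera images.
- status_plate: Status plate, loose flat plastic slab 110 x 100 x 10 mm, about 0.12 kg, one face red with a white bar, the other green with two white bars. Starts flat on the dark bench mat (mat top z = 0.003), red up. Origin at its centre, mid-thickness. x along the 110 mm length, at the start towards the stop within 0.25 rad; y along the 100 mm width; z out of the red face (down once turned over).
- turning_stop: Turning stop, fixed polished steel plate 140 mm wide. Its slippery flat face leans back, away from the status plate, at 62 degrees to the mat. Origin: middle of the face's foot line, at mat height. x horizontal, from the plate's side into the stop; y along the foot line; z up. A plate pushed along +x with a few newtons rides up the face and leans flush on it, trailing edge at the foot line.
- stop_top (a point): Middle of the stop's top edge, 55 mm above the mat and 29 mm behind the foot line (+x of the stop). A leaning plate's upper third stands clear above it: the plate's top is then about 97 mm above the mat and 52 mm behind the foot line. Behind the face are only lower ribs and the foot, which ends 73 mm behind the foot line.
- sauce_bottle: Filled sauce bottle with yellow cap, 54 mm diameter, 166 mm tall, standing; bystander. Origin at the centre of its base.
- empty_bottle: Empty clear bottle without cap, 54 mm diameter, 148 mm tall, standing; bystander. Origin at the centre of its base.
- tape_roll: Roll of masking tape, 100 mm diameter, 25 mm high, lying flat; bystander. Origin at the centre of its underside.
- loose_cap: Yellow screw cap, 29 mm diameter, 17 mm high, standing on its rim; bystander. Origin at the centre of its underside.
- spanner: Steel spanner, 184 mm long along its y axis, 28 mm wide, 6 mm thick, lying flat; bystander. Origin at the centre of its underside.
- plate_corner0 (a point): Corner of the status plate at +55 mm along its x axis and +50 mm along its y axis, half-way through its thickness.
- plate_corner1 (a point): Corner of the status plate at +55 mm along its x axis and -50 mm along its y axis, half-way through its thickness.
- plate_corner2 (a point): Corner of the status plate at -55 mm along its x axis and +50 mm along its y axis, half-way through its thickness.
- plate_corner3 (a point): Corner of the status plate at -55 mm along its x axis and -50 mm along its y axis, half-way through its thickness.

How it is judged:
On the way, in this order (a step that is already met when the one before it is completed fails the run):
1. the plate is tipped up and leans on the stop (angle between status_plate's own z axis and vertical between 0.8 and 1.4 rad and contact force between status_plate and turning_stop above 0.1 N and x of status_plate in the frame of turning_stop above -0.02 m), for 0.2 s.
2. the plate has gone over and lies on its red face (angle between status_plate's own z axis and vertical above 3 rad and height (world z) of status_plate below 0.014 m), for 0.2 s.
At the end, for the whole second after the job is handed in: The plate lies still and flat on the mat with its green face up (within 0.1 rad), its centre 30 to 130 mm in front of the stop's foot line and at most 60 mm to either side of the stop's middle (angle between status_plate's own z axis and vertical above 3.04 rad and height (world z) of status_plate below 0.012 m and x of status_plate in the frame of turning_stop between -0.13 and -0.03 m and y of status_plate in the frame of turning_stop between -0.06 and 0.06 m and linear speed of status_plate below 0.02 m/s); the robot touches nothing.
It fails at once if the plate is lifted: all four corners more than 20 mm above the mat (height (world z) of each of plate_corner0, plate_corner1, plate_corner2, plate_corner3 above 0.0232 m).
It fails at once if a bottle, the tape, the cap or the spanner is moved more than 20 mm (distance of any of sauce_bottle, empty_bottle, tape_roll, loose_cap, spanner from where it was at the start of the episode above 0.02 m).
It also fails if it takes over 48 s, if anything falls off the work surface, if the arm or the gripper's body presses on something with over 40 N, if the wrist force passes 120 N, or if a joint passes its speed limit or range.

## Working session

There is one attempt and no reset: what is moved stays moved. The work goes in short steps, Python scripts to look and compute and a tool call to move; the robot and the scene stay as the last step left them, time stands still between calls to the robot, and variables do not carry over. Pictures are saved under pics/ and viewed, and the job is handed in when it is done.

Besides the shell and the picture viewer there is one more tool, called after "Emit:" by a JSON object that holds its "method" and its "body", one argument or row to a line. apply_moves: Moves the arm, as the interface text tells. Its arguments: {"type":"object","properties":{"plan":{"type":"array"},"squeeze":{"type":"number"}},"required":["plan"]}

```bash
ls; mkdir -p pics
cat > h.py <<'E'
import numpy as np, cv2
from cell import observe, snapshot, finish_job, cut_out, tip_of
def save(s,n):
    cv2.imwrite('pics/'+n+'.png', cv2.cvtColor(s['img'],cv2.COLOR_RGB2BGR))
def w(s,u,v,d=None):
    u=np.atleast_1d(np.asarray(u,float));v=np.atleast_1d(np.asarray(v,float))
    if d is None: d=s['depth'][np.round(v).astype(int),np.round(u).astype(int)]
    p=np.stack([(u-s['cx'])/s['fx']*d,-(v-s['cy'])/s['fy']*d,-d*np.ones_like(u),np.ones_like(u)])
    return (s['pose']@p)[:3].T
def ray(s,u,v,z):
    o=s['pose'][:3,3]; d=w(s,u,v,1.0)[0]-o
    return o+d*(z-o[2])/d[2]
E
python3 - <<'E'
from h import *
o=observe(); print({k:np.round(v,3) for k,v in o.items()})
for n in ['scene','top','wrist']:
    s=snapshot(n); save(s,n+'0')
    print(n,[k for k in s], np.round(s['pose'],3).tolist(), s['fx'],s['cx'],s['cy'])
    for l in ['status_plate','turning_stop','stop_top','plate_corner0','plate_corner1','plate_corner2','plate_corner3','sauce_bottle','empty_bottle','tape_roll','loose_cap','spanner']:
        r=tip_of(l,s)
        for q in r[:2]:
            u,v=q['xy']; print(l,round(q['conf'],2),np.round(q['xy'],1),np.round(w(s,u,v)[0],3) if 0<=u<511 and 0<=v<383 else '', np.round(ray(s,u,v,0.003),3))
print(observe()['time_s'])
E
```

```text
pics
{'time_s': np.float64(0.0), 'qpos': array([-1.487,  0.246,  1.559,  0.   ,  1.339, -0.174]), 'joint_velocities': array([-0.001,  0.001,  0.   , -0.001,  0.002, -0.   ]), 'joint_torque': array([ 1.0000e-03, -4.2951e+01, -3.2613e+01, -0.0000e+00,  5.0000e-03,
        0.0000e+00]), 'position': array([ 0.166, -0.628,  0.303]), 'eef_rot': array([ 0.09 ,  0.701,  0.092, -0.701]), 'ft_force': array([-0.14 ,  0.285, -0.395]), 'ft_torque': array([0.043, 0.074, 0.004]), 'grip_width': np.float64(1.001)}
scene ['img', 'depth', 'fx', 'fy', 'cx', 'cy', 'pose', 'shot'] [[-0.83, 0.313, -0.461, -0.016], [-0.557, -0.47, 0.685, 0.836], [-0.003, 0.826, 0.564, 0.728], [0.0, 0.0, 0.0, 1.0]] 474.98820039845526 254.72066399271267 195.4437495575905
status_plate 0.71 [255.4 235.6] [0.472 0.109 0.014] [0.48  0.098 0.003]
turning_stop 0.63 [224.3 262.8] [0.474 0.229 0.018] [0.484 0.216 0.003]
turning_stop 0.31 [254.2 235.9] [0.475 0.11  0.012] [0.482 0.1   0.003]
stop_top 0.58 [217.4 252.4] [0.519 0.196 0.002] [0.519 0.197 0.003]
stop_top 0.51 [224.2 263.8] [0.478 0.225 0.01 ] [0.483 0.219 0.003]
plate_cor
[... 2023 characters left out ...]
439 0.176 0.003]
sauce_bottle 0.7 [338.5 205. ] [ 0.5   -0.205  0.091] [ 0.502 -0.226  0.003]
empty_bottle 0.9 [308.7 161.4] [ 0.612 -0.129  0.096] [ 0.625 -0.145  0.003]
tape_roll 0.83 [356.3 247.3] [ 0.385 -0.275 -0.002] [ 0.385 -0.274  0.003]
loose_cap 0.41 [262.8 149.4] [ 0.657 -0.015  0.018] [ 0.659 -0.016  0.003]
spanner 0.74 [326.9 141.1] [ 0.684 -0.198 -0.002] [ 0.683 -0.197  0.003]
spanner 0.35 [160.9 211.9] [0.485 0.265 0.012] [0.485 0.267 0.003]
wrist ['img', 'depth', 'fx', 'fy', 'cx', 'cy', 'pose', 'shot'] [[0.254, 0.93, 0.265, 0.233], [-0.967, 0.245, 0.069, -0.61], [-0.001, -0.274, 0.962, 0.373], [0.0, 0.0, 0.0, 1.0]] 318.18362052778764 249.44993323839384 195.41829176571164
1.95
```

View pics/scene0.png

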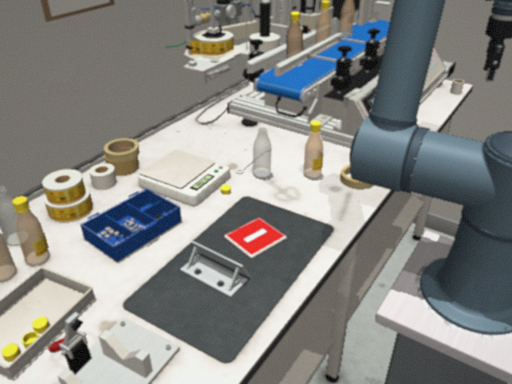

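View pics/top0.png

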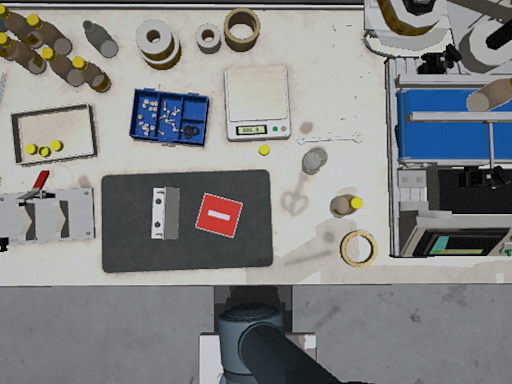

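The top view shows the red plate at about (219,215) and the stop to its left at (165,213). The stop's face is at columns 166–179, and left in the image is world +y. The bystanders are all to the right or above. Next I'll measure precisely.

Run:
```python
from h import *
s=snapshot('top'); np.savez('top.npz',**{k:s[k] for k in s})
im=s['img'].astype(int)
m=((im[...,0]>150)&(im[...,1]<90)&(im[...,2]<90)).astype(np.uint8); m[:150]=0;m[:,:180]=0;m[:,260:]=0
m=cv2.morphologyEx(m,cv2.MORPH_CLOSE,np.ones((9,9),np.uint8))
c=max(cv2.findContours(m,0,2)[0],key=cv2.contourArea)
pts=np.array([ray(s,u,v,0.013)[:2] for u,v in c[:,0]])
r=cv2.minAreaRect((pts*1000).astype(np.float32)); print(r, cv2.boxPoints(r))
# stop depth points
vv,uu=np.mgrid[175:250,140:200]; P=w(s,uu.ravel(),vv.ravel()).reshape(75,60,3)
for v in [188,195,205,215,225,232,238]:
    print(v); print(np.round(P[v-175,8:44]*1000)[:, [1,2]].astype(int).tolist(), np.round(P[v-175,25,0],3))
big=cv2.resize(s['img'][170:260,130:260],None,fx=6,fy=6,interpolation=cv2.INTER_CUBIC); cv2.imwrite('pics/topz.png',big[...,::-1])
s=snapshot('scene'); np.savez('scene.npz',**{k:s[k] for k in s})
big=cv2.resize(s['img'][200:310,170:300],None,fx=5,fy=5,interpolation=cv2.INTER_CUBIC); cv2.imwrite('pics/scz.png',big[...,::-1])
```

```text
((475.9326171875, 107.65940856933594), (100.82461547851562, 91.1687240600586), 74.36512756347656) [[418.44852   71.397675]
 [506.2439    46.827168]
 [533.41675  143.92114 ]
 [445.62134  168.49165 ]]
188
[[304, 4], [301, 3], [298, 6], [295, 5], [32, 1073], [290, 4], [287, 7], [284, 8], [280, 9], [278, 8], [275, 9], [273, 7], [270, 7], [267, 7], [264, 7], [262, 6], [258, 9], [245, 60], [244, 53], [241, 52], [239, 49], [237, 47], [235, 42], [233, 41], [231, 35], [230, 30], [228, 27], [225, 24], [223, 23], [221, 15], [220, 10], [217, 7], [216, 1], [212, 6], [210, 3], [207, 3]] 0.547
195
[[303, 6], [301, 4], [298, 5], [296, 2], [293, 2], [290, 5], [286, 7], [283, 8], [280, 9], [279, 4], [275, 6], [272, 10], [271, 1], [268, 3], [264, 7], [262, 6], [248, 56], [245, 58], [243, 54], [241, 51], [240, 44], [237, 45], [235, 42], [233, 37], [232, 30], [230, 29], [228, 25], [226, 21], [224, 18], [222, 12], [219, 10], [217, 11], [215, 1], [213, 2], [209, 5], [207, 1]] 0.529
205
[[304, 2], [301, 2], [298, 3], [295, 3], [292, 2], [289, 6], [286, 8], [282, 11], [281, 6], [277, 11], [275, 7], [272, 7],
[... 1109 characters left out ...]
, [282, 8], [280, 3], [277, 7], [274, 6], [271, 7], [269, 5], [266, 6], [263, 4], [249, 61], [247, 56], [245, 55], [243, 52], [240, 50], [239, 42], [237, 39], [235, 35], [234, 27], [231, 29], [229, 28], [227, 22], [225, 16], [223, 14], [221, 10], [219, 7], [217, 0], [214, 4], [211, 6], [208, 5], [206, -1]] 0.431
238
[[302, 1], [300, 1], [297, -1], [294, 3], [291, 3], [288, 3], [285, 3], [283, 2], [280, 1], [279, -3], [275, 0], [272, 1], [269, 1], [266, 4], [263, 4], [249, 60], [247, 53], [244, 55], [244, 46], [241, 46], [239, 42], [238, 36], [235, 36], [233, 34], [232, 26], [229, 24], [228, 18], [225, 16], [223, 13], [222, 7], [219, 4], [217, 4], [214, 2], [211, 3], [208, 4], [206, 3]] 0.416
```

View pics/topz.png

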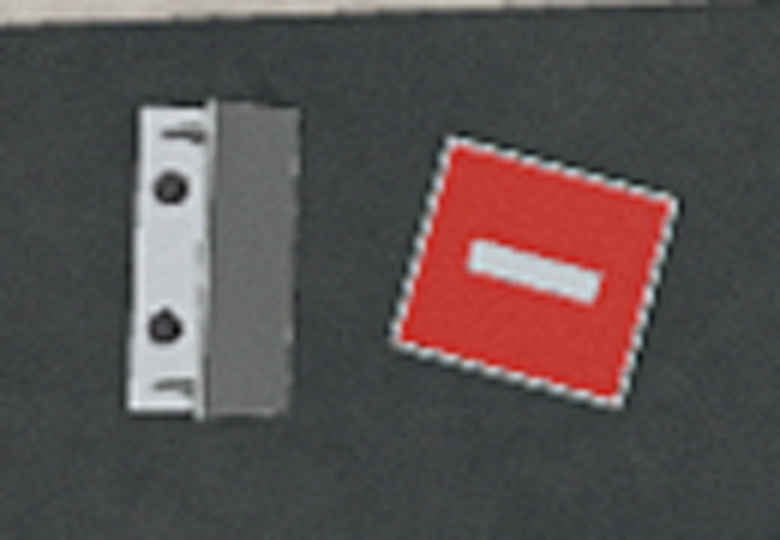

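View pics/scz.png

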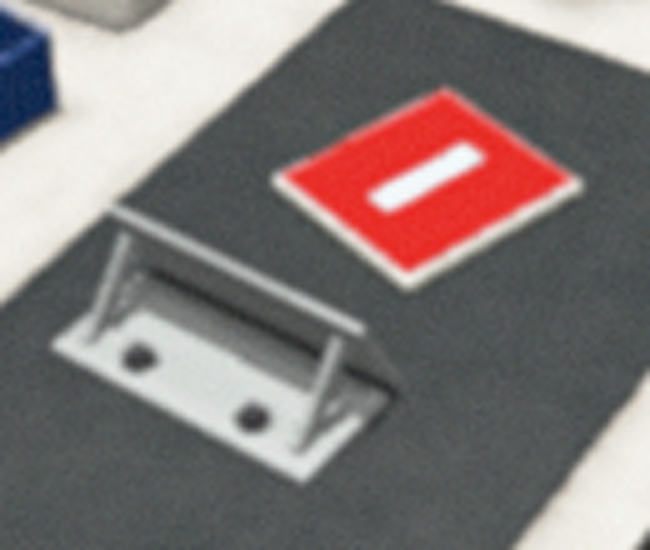

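```bash
cat >> h.py <<'E'
from scipy.spatial.transform import Rotation as R
def rot(q): return R.from_quat([q[1],q[2],q[3],q[0]])
YAW=1.534; S0=np.array([0.481,0.218,0.003])
XS=np.array([np.cos(YAW),np.sin(YAW),0]); YS=np.array([-np.sin(YAW),np.cos(YAW),0]); ZS=np.array([0,0,1.])
def s2w(p): return S0+p[0]*XS+p[1]*YS+p[2]*ZS
def w2s(p): d=np.asarray(p)-S0; return np.array([d@XS,d@YS,d@ZS])
def target(tilt):  # tool x = down leaning toward +XS by tilt deg; two options of y
    t=np.radians(tilt); x=np.sin(t)*XS-np.cos(t)*ZS
    out=[]
    for sg in (1,-1):
        y=sg*YS; z=np.cross(x,y); out.append(R.from_matrix(np.stack([x,y,z],1)))
    return out
def delta(tip,tilt,sg=None,L=0.073):
    o=observe(); r=rot(o['eef_rot']); p=np.array(o['position'])
    for i,T in enumerate(target(tilt)):
        rv=(r.inv()*T).as_rotvec(degrees=True)
        tcp=s2w(tip)-L*T.as_matrix()[:,0]
        print('opt',i,'rotvec tool',np.round(rv,1),'tcp',np.round(tcp,3),'shift now-tool mm',np.round(r.inv().apply(tcp-p)*1000,1),'shift target-tool mm',np.round(T.inv().apply(tcp-p)*1000,1))
    tipn=p+L*r.as_matrix()[:,0]
    print('tip world',np.round(tipn,3),'tip stop-frame mm',np.round(w2s(tipn)*1000,1),'t',o['time_s'],'F',np.round(o['ft_force'],2),'grip',np.round(o['grip_width'],2), 'q',np.round(o['qpos'],2))
    print('tool axes in stop frame (cols)\n',np.round(np.stack([XS,YS,ZS])@r.as_matrix(),3))
E
python3 - <<'E'
from h import *
delta((-0.20,0.0,0.20),0)
E
```

```text
opt 0 rotvec tool [106.9   0.    0. ] tcp [0.474 0.018 0.276] shift now-tool mm [  27.9 -546.8 -462.6] shift target-tool mm [  27.9 -283.9  657.6]
opt 1 rotvec tool [-73.1  -0.    0. ] tcp [0.474 0.018 0.276] shift now-tool mm [  27.9 -546.8 -462.6] shift target-tool mm [  27.9  283.9 -657.6]
tip world [ 0.166 -0.629  0.231] tip stop-frame mm [-857.6  283.9  227.9] t 2.05 F [-0.23  0.16 -0.44] grip 1.0 q [-1.49  0.25  1.56  0.    1.34 -0.17]
tool axes in stop frame (cols)
 [[ 0.    -0.957 -0.29 ]
 [-0.    -0.29   0.957]
 [-1.    -0.    -0.   ]]
```

Emit:
{"method": "apply_moves", "body": {
  "plan": [
    [[0, 0, 0, 0, -30, -25.5, 0.35], [0, 0, 0, 0, -30, -25.5, 0.35], [0, 0, 0, 0, -30, -25.5, 0.35], [0, 0, 0, 0, -30, -25.5, 0.35], [0, 0, 0, 0, -30, -25.5, 0.35], [0, 0, 0, 0, -30, -25.5, 0.35], [0, 0, 0, 0, -30, -25.5, 0.35], [0, 0, 0, 0, -30, -25.5, 0.35], [0, 0, 0, 0, -30, -25.5, 0.35], [0, 0, 0, 0, -30, -25.5, 0.35]]
  ],
  "squeeze": 40
}}

```text
time_s: 2.88
position: [0.3362, -0.2717, 0.3041]
eef_rot: [0.091, 0.701, 0.09, -0.701]
ft_force: [1.0, 0.9, -0.4]
grip_width: 0.65
```

Emit:
{"method": "apply_moves", "body": {
  "plan": [
    [[0, 0, 0, 0, -30, -25.5, 0.35], [0, 0, 0, 0, -30, -25.5, 0.35], [0, 0, 0, 0, -30, -25.5, 0.35], [0, 0, 0, 0, -30, -25.5, 0.35], [0, 0, 0, 0, -30, -25.5, 0.35], [0, 0, 0, 0, -30, -25.5, 0.35], [0, 0, 0, 0, -30, -25.5, 0.35], [-7, 0, 0, 0, -30, -25.5, 0.35], [-7, 0, 0, 0, 0, 0, 0.35], [-7, 0, 0, 0, 0, 0, 0.35]]
  ]
}}

```text
time_s: 3.72
position: [0.4723, 0.0129, 0.304]
eef_rot: [-0.221, -0.672, -0.221, 0.672]
ft_force: [-0.0, 0.3, -0.4]
grip_width: 0.649
```

Emit:
{"method": "apply_moves", "body": {
  "plan": [
    [[-7, 0, 0, 0, 0, 0, 0.35], [-7, 0, 0, 0, 0, 0, 0.35], [-7, 0, 0, 0, 0, 0, 0.35], [-7, 0, 0, 0, 0, 0, 0.35], [-7, 0, 0, 0, 0, 0, 0.35], [-7, 0, 0, 0, 0, 0, 0.35], [-7, 0, 0, 0, 0, 0, 0.35], [-3.1, 0, 0, 0, 0, 0, 0.35]]
  ]
}}

```text
time_s: 4.38
position: [0.4719, 0.0107, 0.304]
eef_rot: [0.492, 0.508, 0.492, -0.508]
ft_force: [-0.8, -0.6, 0.2]
grip_width: 0.65
```

Run:
```python
from h import *
delta((-0.21,0.0,0.03),20)
```

```text
opt 0 rotvec tool [-177.    -0.    31.2] tcp [ 0.472 -0.017  0.102] shift now-tool mm [202.4   1.3  27.4] shift target-tool mm [180.8  -1.5 -95. ]
opt 1 rotvec tool [ 0.3 20.   0. ] tcp [ 0.472 -0.017  0.102] shift now-tool mm [202.4   1.3  27.4] shift target-tool mm [180.8   1.5  95. ]
tip world [0.472 0.011 0.231] tip stop-frame mm [-207.5    1.5  228. ] t 4.3833 F [-0.83 -0.62  0.2 ] grip 0.65 q [-0.22 -0.19  2.    0.    1.33 -0.19]
tool axes in stop frame (cols)
 [[-0.     0.005 -1.   ]
 [-0.    -1.    -0.005]
 [-1.     0.     0.   ]]
```

Emit:
{"method": "apply_moves", "body": {
  "plan": [
    [[0, 7, 0, 0, 0, 0, 0.35], [0, 7, 0, 0, 0, 0, 0.35], [0, 6, 0, 0, 0, 0, 0.35], [0, 0, 0, 30, 0, 16, 0.35], [0, 0, 0, 30, 0, 16, 0.35], [0, 0, 0, 30, 0, 16, 0.35], [0, 0, 0, 30, 0, 16, 0.35], [0, 0, 0, 30, 0, 16, 0.35], [0, 0, 0, 30, 0, 15, 0.35], [0, 0, 0, 0, 0, 0, 0.35]]
  ]
}}

```text
time_s: 5.22
position: [0.4668, -0.016, 0.0965]
eef_rot: [0.393, 0.588, 0.571, -0.415]
ft_force: [-1.4, 1.0, -0.4]
grip_width: 0.649
```

Run:
```python
from h import *
delta((-0.21,0.0,0.0),20)
s=snapshot('scene'); 
big=cv2.resize(s['img'][120:310,190:390],None,fx=3.8,fy=3,interpolation=cv2.INTER_CUBIC); cv2.imwrite('pics/s1.png',big[...,::-1])
s=snapshot('wrist'); save(s,'w1')
```

```text
opt 0 rotvec tool [179.7   1.    0.4] tcp [ 0.472 -0.017  0.072] shift now-tool mm [23.1  5.9  9.1] shift target-tool mm [23.2 -5.6 -9.1]
opt 1 rotvec tool [-0.3 -0.2  0.6] tcp [ 0.472 -0.017  0.072] shift now-tool mm [23.1  5.9  9.1] shift target-tool mm [23.2  5.6  9.1]
tip world [0.467 0.009 0.028] tip stop-frame mm [-209.1    6.4   25. ] t 5.2167 F [-1.44  1.   -0.36] grip 0.65 q [-0.41  0.17  2.11  0.38  1.04 -0.59]
tool axes in stop frame (cols)
 [[ 0.346 -0.001 -0.938]
 [ 0.011 -1.     0.005]
 [-0.938 -0.012 -0.346]]
```

View pics/s1.png

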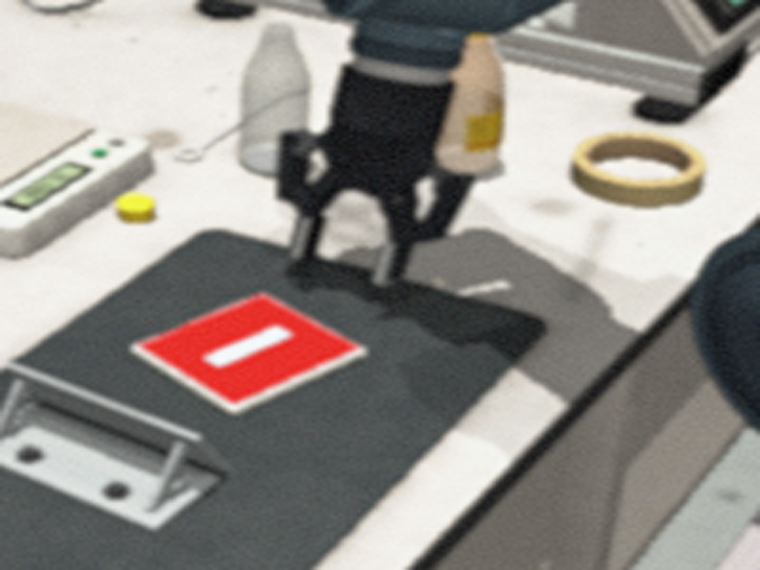

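View pics/w1.png

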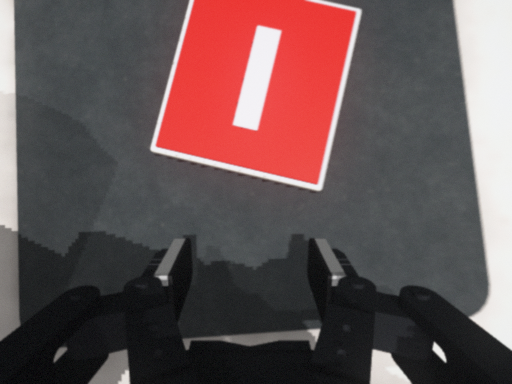

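Emit:
{"method": "apply_moves", "body": {
  "plan": [
    [[0, -6, 0, 0, 0, 0, 0.35], [0, -6, 0, 0, 6, 0, 0.35], [0, 0, 0, 7, 0, 1, 0.35], [0, 0, 0, 7, 0, 1, 0.35], [0, 0, 0, 0, 0, 0, 0.35]]
  ]
}}

```text
time_s: 5.73
position: [0.4766, -0.0171, 0.0881]
eef_rot: [0.455, 0.544, 0.524, -0.472]
ft_force: [-0.7, 0.1, 0.5]
grip_width: 0.656
```

Run:
```python
from h import *
delta((-0.21,0.0,0.0),8)
s=snapshot('wrist'); save(s,'w2')
```

```text
opt 0 rotvec tool [180.    0.    0.2] tcp [ 0.473 -0.002  0.075] shift now-tool mm [ 14.8  -4.3 -12.9] shift target-tool mm [14.7  4.3 13. ]
opt 1 rotvec tool [-0.  -0.1  0. ] tcp [ 0.473 -0.002  0.075] shift now-tool mm [ 14.8  -4.3 -12.9] shift target-tool mm [ 14.7  -4.3 -13. ]
tip world [ 0.477 -0.007  0.016] tip stop-frame mm [-224.7   -4.2   12.8] t 5.7333 F [-0.68  0.12  0.54] grip 0.66 q [-0.33  0.18  2.1   0.17  0.91 -0.4 ]
tool axes in stop frame (cols)
 [[ 0.141 -0.    -0.99 ]
 [ 0.    -1.     0.   ]
 [-0.99  -0.    -0.141]]
```

View pics/w2.png

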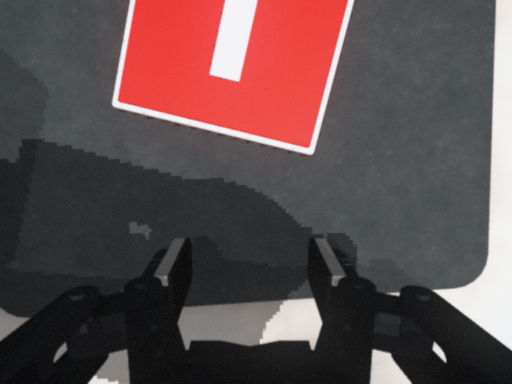

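Emit:
{"method": "apply_moves", "body": {
  "plan": [
    [[0, 0, 0, 4, -4, 0.5, 0.35], [0, 0, 0, 4, 0, 0.5, 0.35], [0, 0, 0, 0, 0, 0, 0.35]]
  ]
}}

```text
time_s: 6.03
position: [0.4719, -0.0171, 0.0791]
eef_rot: [0.454, 0.543, 0.524, -0.473]
ft_force: [-0.6, -0.5, -0.6]
grip_width: 0.651
```

Emit:
{"method": "apply_moves", "body": {
  "plan": [
    [[0, 0, 0, 2, 0, 0.3, 0.35], [0, 0, 0, 0, 0, 0, 0.35]]
  ]
}}

```text
time_s: 6.2
position: [0.4726, -0.0171, 0.0777]
eef_rot: [0.455, 0.544, 0.524, -0.473]
ft_force: [0.2, -0.2, 0.2]
grip_width: 0.649
```

Emit:
{"method": "apply_moves", "body": {
  "plan": [
    [[0, 0, 0, 2, 0, 0.3, 0.35], [0, 0, 0, 0, 0, 0, 0.35]]
  ]
}}

```text
time_s: 6.37
position: [0.4728, -0.0171, 0.0758]
eef_rot: [0.455, 0.543, 0.524, -0.472]
ft_force: [0.1, 0.1, -0.1]
grip_width: 0.648
```

Emit:
{"method": "apply_moves", "body": {
  "plan": [
    [[0, 0, 0, 2, 0, 0.3, 0.35], [0, 0, 0, 0, 0, 0, 0.35]]
  ]
}}

```text
time_s: 6.53
position: [0.4727, -0.017, 0.0737]
eef_rot: [0.455, 0.543, 0.524, -0.472]
ft_force: [-0.1, 0.0, 0.8]
grip_width: 0.652
```

Emit:
{"method": "apply_moves", "body": {
  "plan": [
    [[0, 0, 0, 1.5, 0, 0.2, 0.35], [0, 0, 0, 0, 0, 0, 0.35]]
  ]
}}

```text
time_s: 6.7
position: [0.4727, -0.017, 0.0722]
eef_rot: [0.455, 0.543, 0.524, -0.473]
ft_force: [-0.5, -0.4, 0.1]
grip_width: 0.649
```

Emit:
{"method": "apply_moves", "body": {
  "plan": [
    [[0, 0, 0, 1.5, 0, 0.2, 0.35], [0, 0, 0, 0, 0, 0, 0.35]]
  ]
}}

```text
time_s: 6.87
position: [0.473, -0.0171, 0.0718]
eef_rot: [0.455, 0.543, 0.524, -0.472]
ft_force: [-4.9, 0.3, 10.2]
grip_width: 0.651
```

Emit:
{"method": "apply_moves", "body": {
  "plan": [
    [[0, 0, 0, -2.5, 0, -0.4, 0.35], [0, 0, 0, 2.8, 0, -19.8, 0.35], [0, 0, 0, 2.1, 0, -14.9, 0.35], [0, 0, 0, 1.4, 0, -9.9, 0.35], [0, 0, 0, 1.4, 0, -9.9, 0.35], [0, 0, 0, 1.4, 0, -9.9, 0.35], [0, 0, 0, 1.4, 0, -9.9, 0.35], [0, 0, 0, 0, 0, 0, 0.35]]
  ]
}}

```text
time_s: 7.53
position: [0.4754, 0.0594, 0.0733]
eef_rot: [0.455, 0.543, 0.524, -0.472]
ft_force: [-0.2, 0.6, -0.3]
grip_width: 0.65
```

Run:
```python
from h import *
delta((-0.015,0.0,0.0),8,L=.068)
s=snapshot('scene'); 
big=cv2.resize(s['img'][150:310,170:330],None,fx=3.7,fy=3.7,interpolation=cv2.INTER_CUBIC); cv2.imwrite('pics/s3.png',big[...,::-1])
s=snapshot('wrist'); save(s,'w3')
```

```text
opt 0 rotvec tool [-1.799e+02 -1.000e-01 -0.000e+00] tcp [0.48  0.194 0.07 ] shift now-tool mm [ 2.170e+01 -1.000e-01 -1.325e+02] shift target-tool mm [ 21.7   0.3 132.5]
opt 1 rotvec tool [ 0.1 -0.   0. ] tcp [0.48  0.194 0.07 ] shift now-tool mm [ 2.170e+01 -1.000e-01 -1.325e+02] shift target-tool mm [  21.7   -0.3 -132.5]
tip world [0.476 0.069 0.006] tip stop-frame mm [-149.2   -0.2    3. ] t 7.5333 F [-0.18  0.58 -0.28] grip 0.65 q [-0.17  0.21  2.1   0.18  0.86 -0.25]
tool axes in stop frame (cols)
 [[ 0.14   0.001 -0.99 ]
 [ 0.001 -1.    -0.001]
 [-0.99  -0.    -0.14 ]]
```

View pics/s3.png

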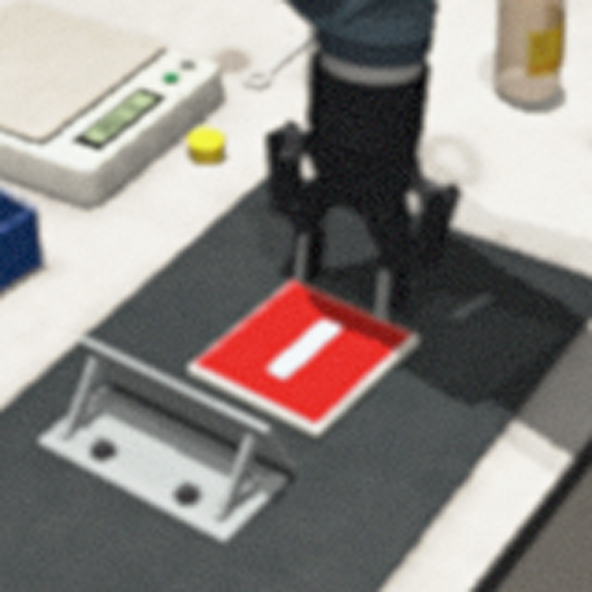

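View pics/w3.png

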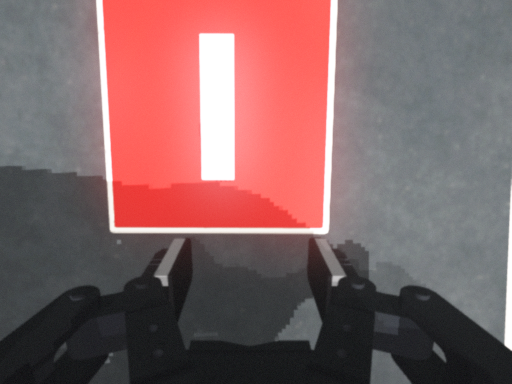

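Emit:
{"method": "apply_moves", "body": {
  "plan": [
    [[0, 0, 0, -0.4, 0, 3, 0.35], [0, 0, 0, 0, -12, 0, 0.35], [0, 0, 0, 1, 0, -6.9, 0.35], [0, 0, 0, 1.4, 0, -9.9, 0.35], [0, 0, 0, 1.4, 0, -9.9, 0.35], [0, 0, 0, 1.4, 0, -9.9, 0.35], [0, 0, 0, 1.4, 0, -9.9, 0.35], [0, 0, 0, 1.4, 0, -9.9, 0.35], [0, 0, 0, 1.4, 0, -9.9, 0.35], [0, 0, 0, 0, 0, 0, 0.35]]
  ]
}}

```text
time_s: 8.47
position: [0.4659, 0.1242, 0.0733]
eef_rot: [0.455, 0.543, 0.524, -0.472]
ft_force: [0.4, -0.7, 0.5]
grip_width: 0.652
```

Run:
```python
from h import *
delta((-0.020,0.012,0.003),8,L=.068)
s=snapshot('scene'); 
big=cv2.resize(s['img'][150:310,170:330],None,fx=3.7,fy=3.7,interpolation=cv2.INTER_CUBIC); cv2.imwrite('pics/s4.png',big[...,::-1])
s=snapshot('wrist'); save(s,'w4')
```

```text
opt 0 rotvec tool [-1.799e+02 -0.000e+00 -1.000e-01] tcp [0.468 0.189 0.073] shift now-tool mm [  9.   -0.2 -64.2] shift target-tool mm [ 9.   0.3 64.2]
opt 1 rotvec tool [ 0.1 -0.   0. ] tcp [0.468 0.189 0.073] shift now-tool mm [  9.   -0.2 -64.2] shift target-tool mm [  9.   -0.3 -64.2]
tip world [0.466 0.134 0.006] tip stop-frame mm [-84.7  11.7   3. ] t 8.4667 F [ 0.4  -0.67  0.52] grip 0.65 q [-0.03  0.2   2.1   0.19  0.84 -0.12]
tool axes in stop frame (cols)
 [[ 0.14   0.002 -0.99 ]
 [ 0.001 -1.    -0.001]
 [-0.99  -0.    -0.14 ]]
```

View pics/s4.png

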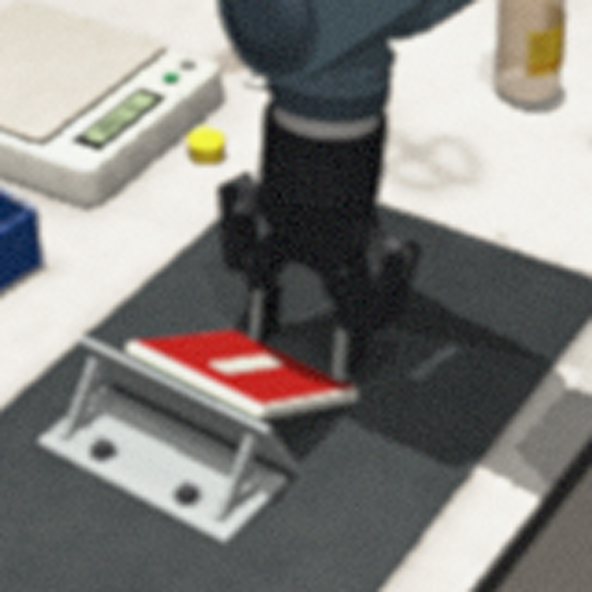

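View pics/w4.png

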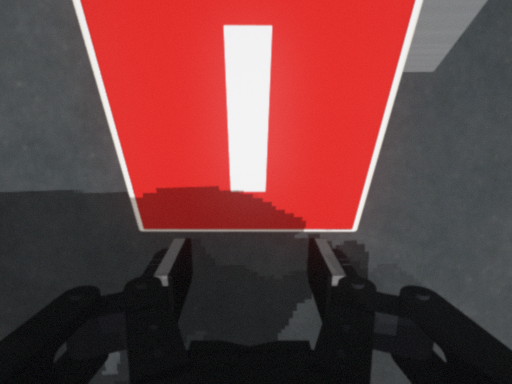

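The plate is centred between the fingers and riding up the face; in the wrist view its trailing edge is level at row 230.

Emit:
{"method": "apply_moves", "body": {
  "plan": [
    [[0, 0, 0, 1.1, 0, -7.9, 0.35], [0, 0, 0, 1.1, 0, -7.9, 0.35], [0, 0, 0, 1.1, 0, -7.9, 0.35], [0, 0, 0, 1.1, 0, -7.9, 0.35], [0, 0, 0, 1.1, 0, -7.9, 0.35], [0, 0, 0, 1.1, 0, -7.9, 0.35], [0, 0, 0, 1, 0, -6.9, 0.35], [0, 0, 0, 0, 0, 0, 0.35]]
  ]
}}

```text
time_s: 9.23
position: [0.468, 0.1784, 0.0734]
eef_rot: [0.455, 0.543, 0.524, -0.472]
ft_force: [0.0, -0.9, 1.1]
grip_width: 0.648
```

Run:
```python
from h import *
delta((-0.020,0.012,0.003),8,L=.068)
s=snapshot('scene'); 
big=cv2.resize(s['img'][150:310,170:330],None,fx=3.7,fy=3.7,interpolation=cv2.INTER_CUBIC); cv2.imwrite('pics/s5.png',big[...,::-1])
s=snapshot('wrist'); save(s,'w5')
```

```text
opt 0 rotvec tool [-179.9    0.    -0. ] tcp [0.468 0.189 0.073] shift now-tool mm [  1.6  -0.5 -10.5] shift target-tool mm [ 1.6  0.5 10.5]
opt 1 rotvec tool [ 0.1 -0.  -0. ] tcp [0.468 0.189 0.073] shift now-tool mm [  1.6  -0.5 -10.5] shift target-tool mm [  1.6  -0.5 -10.5]
tip world [0.468 0.188 0.006] tip stop-frame mm [-30.6  11.5   3.1] t 9.2333 F [ 0.04 -0.9   1.07] grip 0.65 q [ 0.09  0.24  2.06  0.19  0.83 -0.  ]
tool axes in stop frame (cols)
 [[ 0.14   0.001 -0.99 ]
 [-0.    -1.    -0.001]
 [-0.99   0.    -0.14 ]]
```

View pics/s5.png

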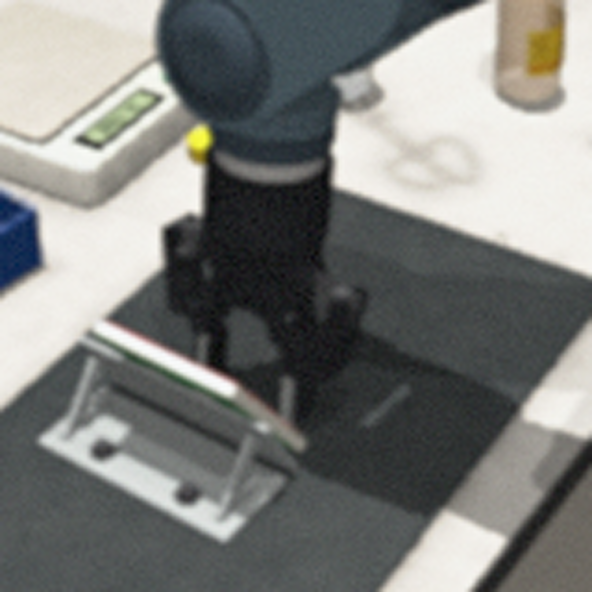

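View pics/w5.png

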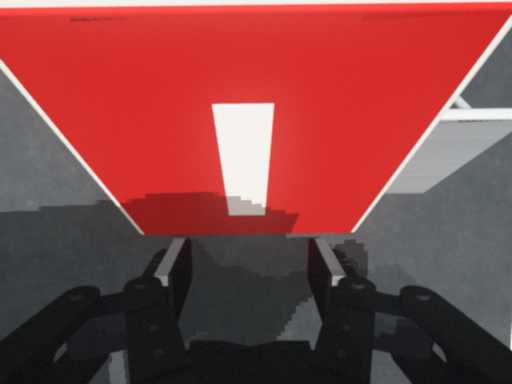

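Emit:
{"method": "apply_moves", "body": {
  "plan": [
    [[0, 0, 0, 0.7, 0, -5, 0.35], [0, 0, 0, 0.4, 0, -3, 0.35], [0, 0, 0, 0, 0, 0, 0.35]]
  ]
}}

```text
time_s: 9.58
position: [0.4684, 0.1855, 0.0734]
eef_rot: [0.455, 0.544, 0.524, -0.472]
ft_force: [0.5, -1.3, 0.3]
grip_width: 0.649
```

Emit:
{"method": "apply_moves", "body": {
  "plan": [
    [[0, 0, 0, 0.3, 0, -2, 0.35], [0, 0, 0, 0, 0, 0, 0.35]]
  ]
}}

```text
time_s: 9.75
position: [0.4685, 0.1873, 0.0734]
eef_rot: [0.455, 0.544, 0.524, -0.472]
ft_force: [0.3, -0.1, -0.3]
grip_width: 0.648
```

Emit:
{"method": "apply_moves", "body": {
  "plan": [
    [[0, 0, 0, 0.2, 0, -1.5, 0.35], [0, 0, 0, 0, 0, 0, 0.35]]
  ]
}}

```text
time_s: 9.92
position: [0.4686, 0.1886, 0.0734]
eef_rot: [0.455, 0.543, 0.524, -0.472]
ft_force: [-0.2, -1.9, -0.3]
grip_width: 0.653
```

Emit:
{"method": "apply_moves", "body": {
  "plan": [
    [[0, 0, 0, 0.2, 0, -1.5, 0.35], [0, 0, 0, 0, 0, 0, 0.35]]
  ]
}}

```text
time_s: 10.08
position: [0.4686, 0.1892, 0.0734]
eef_rot: [0.457, 0.542, 0.524, -0.473]
ft_force: [1.0, -8.6, 2.9]
grip_width: 0.647
```

Run:
```python
from h import *
delta((-0.020,0.012,0.003),8,L=.068)
s=snapshot('scene'); 
big=cv2.resize(s['img'][190:310,170:290],None,fx=4.9,fy=4.9,interpolation=cv2.INTER_CUBIC); cv2.imwrite('pics/s6.png',big[...,::-1])
s=snapshot('wrist'); save(s,'w6')
# plate red face plane from wrist depth
im=s['img'].astype(int); m=(im[...,0]>130)&(im[...,1]<70)&(im[...,2]<70)
v,u=np.nonzero(m); P=np.array([w2s(p) for p in w(s,u[::5],v[::5])]); c=P.mean(0); n=np.linalg.svd(P-c)[2][2]; print(np.round(c,4),np.round(n,3), np.degrees(np.arccos(abs(n[2]))), P.min(0),P.max(0))
```

```text
opt 0 rotvec tool [-179.9   -0.     0.3] tcp [0.468 0.189 0.073] shift now-tool mm [-0.  -0.7  0.3] shift target-tool mm [-0.   0.7 -0.3]
opt 1 rotvec tool [0.1 0.2 0. ] tcp [0.468 0.189 0.073] shift now-tool mm [-0.  -0.7  0.3] shift target-tool mm [-0.  -0.7  0.3]
tip world [0.469 0.198 0.006] tip stop-frame mm [-20.   11.3   3. ] t 10.0833 F [ 0.99 -8.6   2.94] grip 0.65 q [0.11 0.25 2.05 0.18 0.83 0.02]
tool axes in stop frame (cols)
 [[ 0.136  0.002 -0.991]
 [ 0.    -1.    -0.002]
 [-0.991  0.    -0.136]]
[0.0298 0.01   0.0874] [-0.983  0.026  0.18 ] 79.65195459393384 [-0.00719772 -0.03411753  0.00864856] [0.04105497 0.05912626 0.14844457]
```

View pics/s6.png

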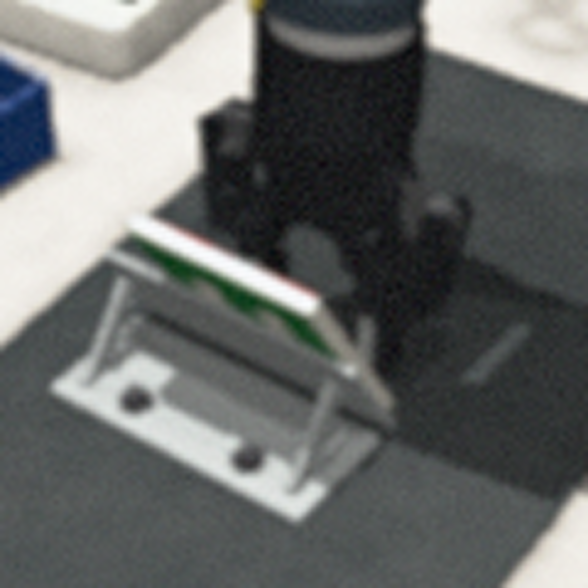

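View pics/w6.png

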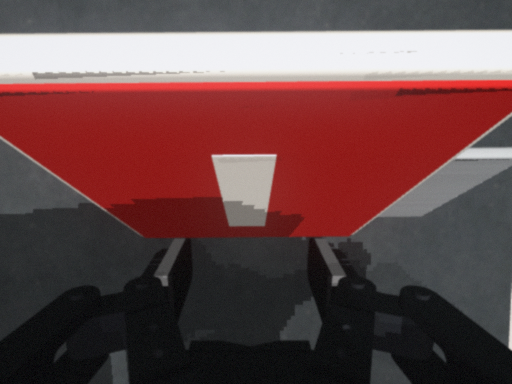

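Emit:
{"method": "apply_moves", "body": {
  "plan": [
    [[0, 0, 0, 0, 0, 0, 0.35], [0, 0, 0, 0, 0, 0, 0.35], [0, 0, 0, 0, 0, 0, 0.35], [0, 0, 0, -0.2, 0, 1.5, 0.35], [0, 0, 0, -0.2, 0, 1.5, 0.35], [0, 0, 0, -0.4, 0, 3, 0.35], [0, 0, 0, -0.7, 0, 5, 0.35], [0, 0, 0, 0, 0, 0, 0.35]]
  ]
}}

```text
time_s: 10.85
position: [0.4681, 0.1786, 0.0733]
eef_rot: [0.455, 0.544, 0.524, -0.473]
ft_force: [0.7, -1.5, 0.0]
grip_width: 0.649
```

Run:
```python
from h import *
delta((-0.020,0.012,0.003),8,L=.068)
s=snapshot('scene'); 
big=cv2.resize(s['img'][190:310,170:290],None,fx=4.9,fy=4.9,interpolation=cv2.INTER_CUBIC); cv2.imwrite('pics/s7.png',big[...,::-1])
```

```text
opt 0 rotvec tool [179.9   0.    0. ] tcp [0.468 0.189 0.073] shift now-tool mm [  1.4  -0.6 -10.3] shift target-tool mm [ 1.4  0.5 10.3]
opt 1 rotvec tool [-0.1 -0.   0. ] tcp [0.468 0.189 0.073] shift now-tool mm [  1.4  -0.6 -10.3] shift target-tool mm [  1.4  -0.5 -10.3]
tip world [0.468 0.188 0.006] tip stop-frame mm [-30.3  11.5   3. ] t 10.85 F [ 0.65 -1.47  0.03] grip 0.65 q [ 0.09  0.24  2.06  0.19  0.83 -0.  ]
tool axes in stop frame (cols)
 [[ 0.139 -0.001 -0.99 ]
 [ 0.    -1.     0.001]
 [-0.99  -0.    -0.139]]
```

View pics/s7.png

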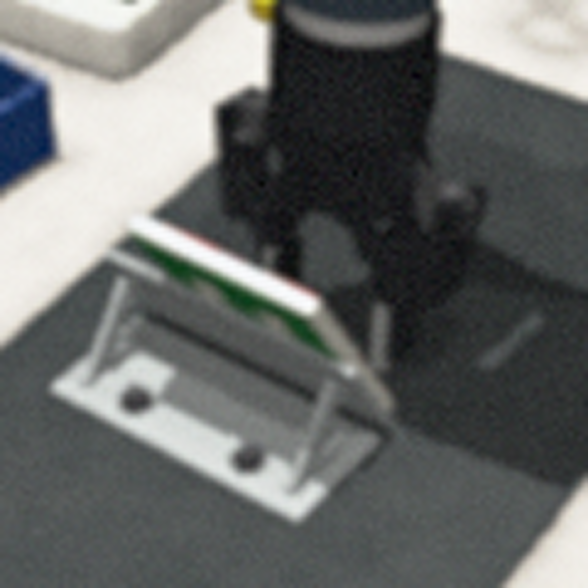

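Emit:
{"method": "apply_moves", "body": {
  "plan": [
    [[0, 0, 0, -2.8, 0, 19.8, 0.35], [0, 0, 0, -4.2, 0, 29.7, 0.35], [0, 0, 0, -38, 0, -5.3, 0.35], [0, 0, 0, -40, 0, -5.6, 0.35], [0, -4, 0, -40, 0, -5.6, 0.35], [0, -4, 0, -40, 0, 0, 0.35], [0, 0, 0, -10, 0, -20, 0.35], [0, 0, 0, 0, 0, 0, 0.35]]
  ]
}}

```text
time_s: 11.57
position: [0.469, 0.1483, 0.2474]
eef_rot: [0.493, 0.512, 0.489, -0.506]
ft_force: [1.1, 0.4, 0.0]
grip_width: 0.658
```

Run:
```python
from h import *
delta((0.080,0.011,0.072),0,L=.068)
s=snapshot('scene'); 
big=cv2.resize(s['img'][150:310,170:330],None,fx=3.7,fy=3.7,interpolation=cv2.INTER_CUBIC); cv2.imwrite('pics/s8.png',big[...,::-1])
```

```text
opt 0 rotvec tool [-179.9    0.9   -0.2] tcp [0.473 0.298 0.143] shift now-tool mm [ 104.7   -2.4 -149.9] shift target-tool mm [104.4   1.6 150.1]
opt 1 rotvec tool [ 0.1 -0.1 -0.6] tcp [0.473 0.298 0.143] shift now-tool mm [ 104.7   -2.4 -149.9] shift target-tool mm [ 104.4   -1.6 -150.1]
tip world [0.47  0.148 0.179] tip stop-frame mm [-70.    8.7 176.4] t 11.5667 F [1.11 0.4  0.03] grip 0.66 q [ 0.07 -0.08  2.01  0.    1.2   0.11]
tool axes in stop frame (cols)
 [[ 0.002  0.001 -1.   ]
 [-0.01  -1.    -0.001]
 [-1.     0.01  -0.002]]
```

View pics/s8.png

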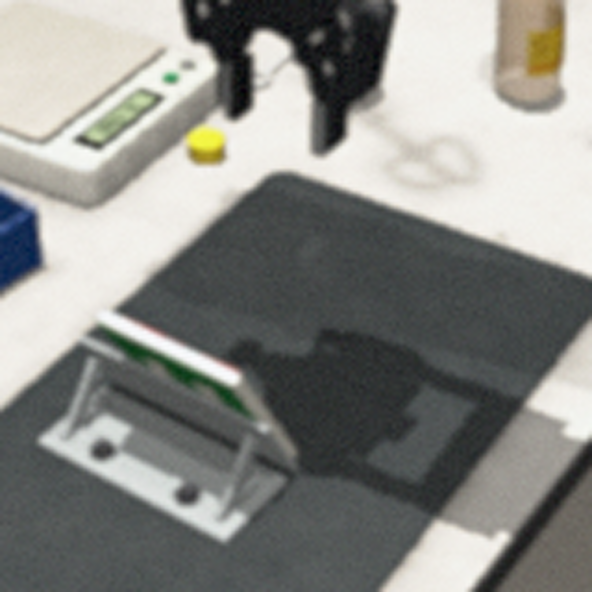

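Emit:
{"method": "apply_moves", "body": {
  "plan": [
    [[0, 0, 0, 0, 0, -38, 0.35], [0, 0, 0, 0, 0, -38, 0.35], [0, 0, 0, 0, 0, -38, 0.35], [0, 0, 0, 0, -2, -38, 0.35], [0, 0, 0, 30, 0, 0, 0.35], [0, 0, 0, 30, 0, 0, 0.35], [0, 0, 0, 10, 0, 0, 0.35], [0, 0, 0, 0, 0, 0, 0.35]]
  ]
}}

```text
time_s: 12.28
position: [0.4677, 0.2967, 0.1674]
eef_rot: [-0.489, -0.506, -0.492, 0.513]
ft_force: [0.7, 0.8, 0.0]
grip_width: 0.648
```

Run:
```python
from h import *
delta((0.080,0.011,0.072),0,L=.068)
s=snapshot('scene'); 
big=cv2.resize(s['img'][150:310,170:330],None,fx=3.7,fy=3.7,interpolation=cv2.INTER_CUBIC); cv2.imwrite('pics/s9.png',big[...,::-1])
```

```text
opt 0 rotvec tool [180.    0.9  -0.4] tcp [0.473 0.298 0.143] shift now-tool mm [24.3  5.4 -1.9] shift target-tool mm [24.4 -5.1  1.8]
opt 1 rotvec tool [-0.   0.2  0.6] tcp [0.473 0.298 0.143] shift now-tool mm [24.3  5.4 -1.9] shift target-tool mm [24.4  5.1 -1.8]
tip world [0.467 0.296 0.099] tip stop-frame mm [77.9 16.8 96.4] t 12.2833 F [0.72 0.82 0.  ] grip 0.65 q [0.36 0.19 1.89 0.   1.07 0.4 ]
tool axes in stop frame (cols)
 [[-0.004 -0.001 -1.   ]
 [ 0.01  -1.     0.001]
 [-1.    -0.01   0.004]]
```

View pics/s9.png

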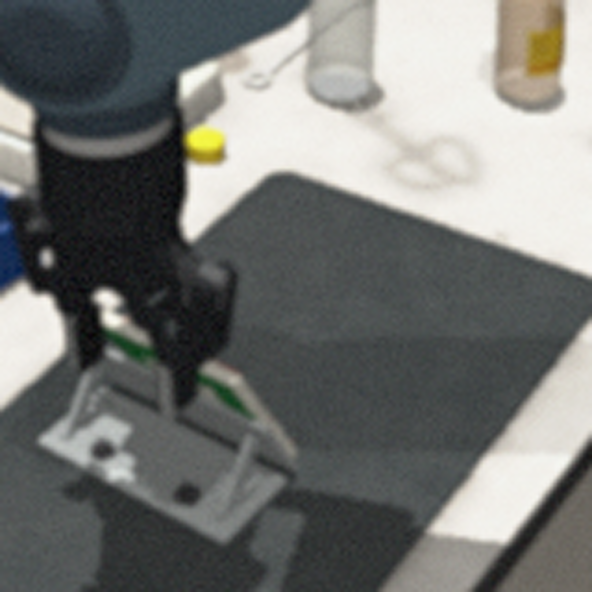

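Emit:
{"method": "apply_moves", "body": {
  "plan": [
    [[0, 0, 0, 12, 2.5, 0, 0.35], [0, 0, 0, 12, 2.5, 0, 0.35], [0, 0, 0, 0, 0, 8, 0.35], [0, 0, 0, 0, 0, 5, 0.35], [0, 0, 0, 0, 0, 5, 0.35], [0, 0, 0, 0, 0, 5, 0.35], [0, 0, 0, 0, 0, 5, 0.35], [0, 0, 0, 0, 0, 5, 0.35], [0, 0, 0, 0, 0, 5, 0.35], [0, 0, 0, 0, 0, 0, 0.35]]
  ]
}}

```text
time_s: 13.17
position: [0.4741, 0.2593, 0.1486]
eef_rot: [-0.49, -0.509, -0.49, 0.509]
ft_force: [0.3, 0.4, -0.9]
grip_width: 0.652
```

Run:
```python
from h import *
delta((0.010,0.011,0.072),0,L=.068)
s=snapshot('scene'); 
big=cv2.resize(s['img'][150:310,170:330],None,fx=3.7,fy=3.7,interpolation=cv2.INTER_CUBIC); cv2.imwrite('pics/s10.png',big[...,::-1])
```

```text
opt 0 rotvec tool [179.9  -0.   -0. ] tcp [0.47  0.228 0.143] shift now-tool mm [ 5.6 -2.6 31. ] shift target-tool mm [  5.6   2.6 -31. ]
opt 1 rotvec tool [-0.1  0.  -0. ] tcp [0.47  0.228 0.143] shift now-tool mm [ 5.6 -2.6 31. ] shift target-tool mm [ 5.6 -2.6 31. ]
tip world [0.474 0.259 0.081] tip stop-frame mm [41.   8.4 77.6] t 13.1667 F [ 0.33  0.37 -0.86] grip 0.65 q [ 0.29  0.19  1.93 -0.    1.02  0.33]
tool axes in stop frame (cols)
 [[-0.    -0.001 -1.   ]
 [-0.    -1.     0.001]
 [-1.     0.     0.   ]]
```

View pics/s10.png

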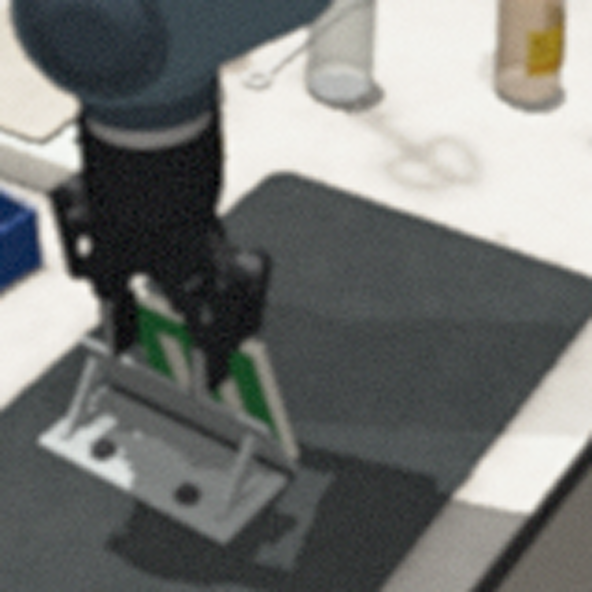

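The plate is coming off the stop with its green face visible between the fingers, and the bottom edge is still at the foot line.

Emit:
{"method": "apply_moves", "body": {
  "plan": [
    [[0, 0, 0, 0, 0, 5, 0.35], [0, 0, 0, 0, 0, 5, 0.35], [0, 0, 0, 0, 0, 5, 0.35], [0, 0, 0, 0, 0, 5, 0.35], [0, 0, 0, 0, 0, 5, 0.35], [0, 0, 0, 0, 0, 4, 0.35], [0, 0, 0, 0, 0, 3, 0.35], [0, 0, 0, 0, 0, 0, 0.35]]
  ]
}}

```text
time_s: 13.88
position: [0.473, 0.2275, 0.1484]
eef_rot: [-0.49, -0.509, -0.49, 0.509]
ft_force: [-0.1, 0.0, 0.1]
grip_width: 0.649
```

Run:
```python
from h import *
delta((0.0,0.011,0.072),0,L=.068)
s=snapshot('scene'); 
big=cv2.resize(s['img'][150:310,170:330],None,fx=3.7,fy=3.7,interpolation=cv2.INTER_CUBIC); cv2.imwrite('pics/s11.png',big[...,::-1])
```

```text
opt 0 rotvec tool [179.9   0.   -0. ] tcp [0.47  0.218 0.143] shift now-tool mm [ 5.4 -2.6  9.2] shift target-tool mm [ 5.4  2.6 -9.2]
opt 1 rotvec tool [-0.1  0.   0. ] tcp [0.47  0.218 0.143] shift now-tool mm [ 5.4 -2.6  9.2] shift target-tool mm [ 5.4 -2.6  9.2]
tip world [0.473 0.228 0.08 ] tip stop-frame mm [ 9.2  8.4 77.4] t 13.8833 F [-0.07  0.05  0.09] grip 0.65 q [ 0.23  0.16  1.97 -0.    1.01  0.27]
tool axes in stop frame (cols)
 [[-0.    -0.001 -1.   ]
 [ 0.    -1.     0.001]
 [-1.    -0.     0.   ]]
```

View pics/s11.png

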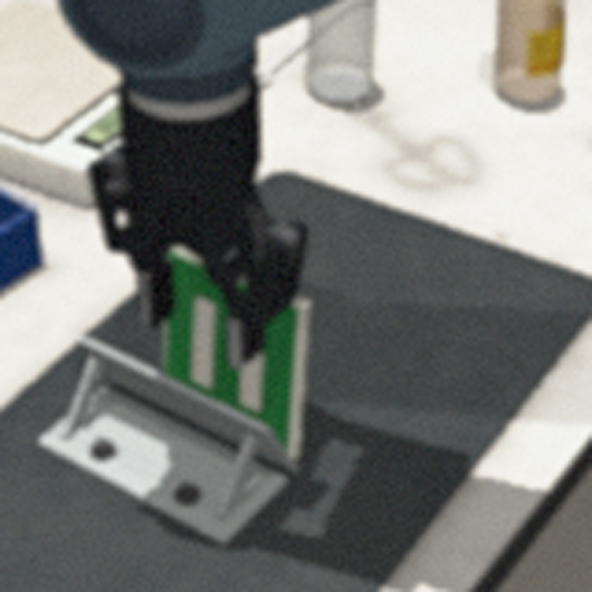

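Near vertical. I'll continue slowly past the balance point.

Emit:
{"method": "apply_moves", "body": {
  "plan": [
    [[0, 0, 0, 0, 0, 3, 0.35], [0, 0, 0, 0, 0, 3, 0.35], [0, 0, 0, 0, 0, 3, 0.35], [0, 0, 0, 0, 0, 3, 0.35], [0, 0, 0, 0, 0, 3, 0.35], [0, 0, 0, 0, 0, 0, 0.35], [0, 0, 0, 0, 0, 0, 0.35]]
  ]
}}

```text
time_s: 14.52
position: [0.4724, 0.2129, 0.1484]
eef_rot: [0.491, 0.509, 0.491, -0.509]
ft_force: [0.6, -1.0, -0.3]
grip_width: 0.652
```

Run:
```python
from h import *
delta((0.0,0.011,0.072),0,L=.068)
s=snapshot('scene'); 
big=cv2.resize(s['img'][150:310,170:330],None,fx=3.7,fy=3.7,interpolation=cv2.INTER_CUBIC); cv2.imwrite('pics/s12.png',big[...,::-1])
```

```text
opt 0 rotvec tool [180.   0.   0.] tcp [0.47  0.218 0.143] shift now-tool mm [ 5.4 -2.6 -5.4] shift target-tool mm [5.4 2.6 5.4]
opt 1 rotvec tool [-0. -0.  0.] tcp [0.47  0.218 0.143] shift now-tool mm [ 5.4 -2.6 -5.4] shift target-tool mm [ 5.4 -2.6 -5.4]
tip world [0.472 0.213 0.08 ] tip stop-frame mm [-5.4  8.4 77.4] t 14.5167 F [ 0.57 -0.99 -0.34] grip 0.65 q [0.2  0.14 1.99 0.   1.01 0.24]
tool axes in stop frame (cols)
 [[ 0.    -0.001 -1.   ]
 [ 0.    -1.     0.001]
 [-1.    -0.    -0.   ]]
```

View pics/s12.png

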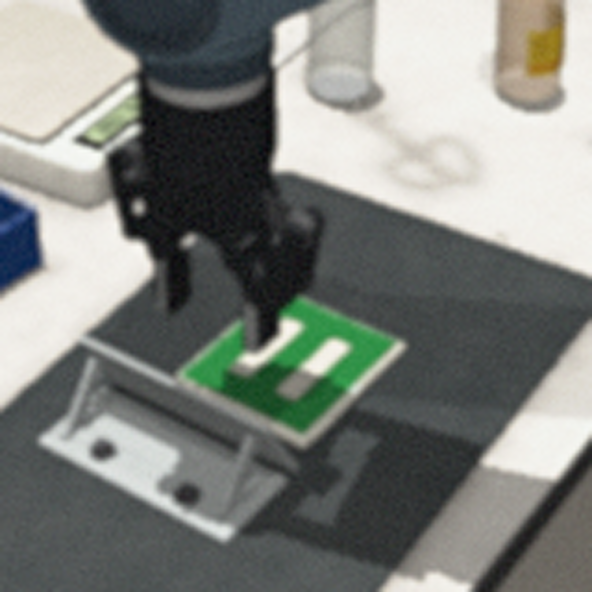

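The plate has gone over and lies green side up in front of the stop. I'll raise the arm and check its position.

Emit:
{"method": "apply_moves", "body": {
  "plan": [
    [[0, 0, 0, -20, 0, 0, 0.35], [0, 0, 0, -30, 0, 0, 0.35], [0, 0, 0, -30, 0, 0, 0.35], [0, 0, 0, -30, 0, 0, 0.35], [0, 0, 0, 0, 0, 0, 0.35], [0, 0, 0, 0, 0, 0, 0.35]]
  ]
}}

```text
time_s: 15.07
position: [0.4734, 0.2135, 0.2607]
eef_rot: [0.492, 0.511, 0.49, -0.508]
ft_force: [0.6, 0.1, -0.4]
grip_width: 0.649
```

Run:
```python
from h import *
o=observe(); print(o['time_s'],o['position'])
s=snapshot('wrist'); save(s,'w13')
s=snapshot('scene'); save(s,'s13')
a=np.load('scene.npz')
im=s['img'].astype(int); m=((im[...,1]>im[...,0]+40)&(im[...,1]>im[...,2]+30)).astype(np.uint8); m[:200]=0; m[310:]=0; m[:,:170]=0;m[:,330:]=0
m=cv2.morphologyEx(m,cv2.MORPH_CLOSE,np.ones((9,9),np.uint8))
c=max(cv2.findContours(m,0,2)[0],key=cv2.contourArea)
pts=np.array([w2s(ray(s,u,v,0.013)) for u,v in c[:,0]])
print('stop-frame rect mm',cv2.minAreaRect((pts[:,:2]*1000).astype(np.float32)))
v,u=np.nonzero(m); P=np.array([w2s(p) for p in w(s,u,v)]); cc=np.median(P,0); Q=P[abs(P[:,2]-cc[2])<.015]; n=np.linalg.svd(Q-Q.mean(0))[2][2]; print('depth centre mm',np.round(Q.mean(0)*1000,1),'normal',np.round(n,3))
for l in ['sauce_bottle','empty_bottle','tape_roll','loose_cap','spanner']:
    r=cut_out(l,s); print(l,[(round(q['conf'],2),np.round(q['xy'])) for q in r[:1]])
```

```text
15.0667 [0.47338512 0.21350181 0.26070128]
stop-frame rect mm ((-69.10760498046875, 11.990928649902344), (103.7376937866211, 92.53278350830078), 0.6687297224998474)
depth centre mm [-68.3  12.8   9.8] normal [ 0.002  0.005 -1.   ]
sauce_bottle [(0.85, array([314., 154.]))]
empty_bottle [(0.74, array([259., 152.]))]
tape_roll [(0.76, array([358., 174.]))]
loose_cap [(0.59, array([227., 189.]))]
spanner []
```

View pics/s13.png

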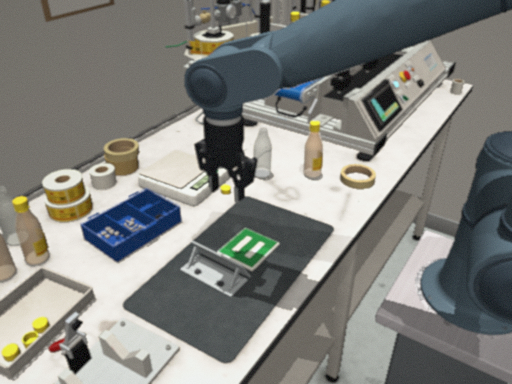

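The plate lies flat and green side up. Its centre is at about (-69, +12) mm in the stop frame, well inside the allowed zone. The bystanders are where they were, and the gripper is clear of everything. I'm handing in the job.

Run:
```python
from h import *
print(finish_job()); print(observe()['time_s'])
```

```text
the job is handed in; nothing more can be done
None
the job is handed in; nothing more can be done
```

The status plate is turned over and the job is handed in. It lies flat in front of the stop, green side up. I pushed its trailing edge with the fingertips until it rode up the stop. It leaned there by itself after I backed off. I then reached behind its upper edge and pushed it past upright, and it fell onto its red face.

**Last checks, at about 15 s of the 48 s:**
- **Position:** the plate's centre is about 69 mm in front of the foot line and 12 mm to one side. It lies level to within about 0.01 rad.
- **Robot:** the gripper was raised clear and touching nothing.
- **Forces:** the highest reading at the end of any move was about 11 N, from a light touch on the mat to find its height. I did not see the force during moves.
- **Bystanders:** both bottles, the tape and the cap look unmoved in the picture. I compared them by eye and did not measure their distances.

**Checks that failed or disagreed:**
- **Spanner:** the network did not report it in the last scene picture. The arm stayed well away from it throughout.
- **Lean angle:** the wrist camera gave about 80° while the plate leaned, against the 62° expected. I put this down to unreliable depth that close up. The scene picture showed the plate flush on the stop.

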